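# Catch the hardener canister on the bench rail and take off its cap of unknown thread

## Task

Slide the hardener canister along its bench rail, away from you, fully home against the end stop so that the spring catch pops up behind its shoe. Then take off its black cap: it may have a left-hand or a right-hand thread and nothing shows which, so try it both ways and unscrew it the way it goes, leaving the canister caught on the rail. Finish still holding the cap in the gripper, upright and still, about 8 cm straight up from where it sat, and leave the other things on the bench alone.

Things in the scene. Friction and masses are not known exactly. Their poses are not given: they have to be found in the camera images.
- station: metal bench rail fixed to the table: plate 320 x 130 mm, its channel along its own x (+x leads to the end stop, roughly away from the robot). Origin at table height under the channel's centre line. Channel floor 15 mm above the table, 93 mm wide. From x = -125 mm on, lips (tops 31.5 mm above the table, 72 mm gap between) hold the shoe down. End stop: face at x = +115 mm, top 45 mm high
- home (a point): the point on the channel floor, 70 mm along +x from the station's origin, where the canister's origin lies when it is fully home against the end stop; same axes as the station
- catch (a joint): spring catch: a round steel dome, 13 mm across, standing 3 mm out of the channel floor 17 mm along +x from the station's origin. 0 = fully up, 0.003 = pressed flush by the shoe passing over it, then it pops up behind the shoe. The shoe needs a push of about 6 to 12 N to ride over it
- canister: aluminium canister, about 0.5 kg, loose, on a square grey plastic shoe (90 x 90 x 10 mm) at the near end of the channel; slides easily (friction 0.12, 1.5 mm play each side), pushed by its body or drawn by its cap. Origin: centre of the shoe's underside, axes as the station's. Body 60 mm in diameter from 10 to 85 mm up, collar 46 mm in diameter to 103 mm, neck under the cap to 130 mm
- cap: the black ribbed screw cap on the canister: 53 mm in diameter, 30 mm tall, 90 g, its z along its axis. Origin: centre of its underside, 104.5 mm above the canister's origin. Coarse thread: one way (unknown, new each time) it comes to a stop after 0.3 rad; the other way it turns freely and, 1.0 to 2.1 rad from its start (1.4 is good), is unscrewed and lifts straight off
- cap_mid (a point): centre of the cap, on its axis, 15 mm above its underside; same axes as the cap. The cap does not rise by itself as it turns; seated, it has 1 mm of lift. A grip of 40 N holds it. Turning the free way takes under 0.2 N m; against the stop 0.4 N m is reached by 0.8 rad of hand turn (parts give a little, and the cap may then slip in the fingers)
- spare: bystander, loose: a second, spare canister of the same look, 60 mm in diameter and 121 mm tall with its cap, but without a shoe and not on the rail. Leave alone. Origin: centre of its underside
- tin: bystander, loose: paint tin, 86 mm in diameter, 100 mm tall. Leave alone. Origin: centre of its underside
- tape: bystander, loose: roll of masking tape lying flat, 100 mm across, 25 mm tall. Leave alone. Origin: centre of its underside
- sander: bystander, loose: cork sanding block, 110 x 60 x 30 mm. Leave alone. Origin: centre of its underside
- mixcup: bystander, loose: white plastic mixing cup, 76 mm across, 90 mm tall. Leave alone. Origin: centre of its underside
- spraygun: bystander, loose: spray gun lying on its side, about 145 x 210 mm, up to 55 mm tall. Leave alone. Origin: about its middle, at table height
- spatula: bystander, loose: spatula lying flat, about 250 mm long. Leave alone. Origin: about its middle, at table height
There are look-alikes about, which are no part of the job. Of the things that look like the cap, the smaller one is meant. Leave any purple look-alike of the canister alone.

How it is judged:
By the outcome, as a careful person would: the job done as asked, in the order asked, and still so for the second after the job is handed in, while the arm keeps its last pose, push and grip.
It also fails if it takes over 48 s, if anything falls off the work surface, if the arm or the gripper's body presses on something with over 40 N, if the wrist force passes 120 N, or if a joint passes its speed limit or range.

## Robot

A 6-joint arm with a two-finger parallel gripper is mounted at the origin on the work surface. World frame = base frame: x ahead of the robot, y to its left, z up, the work surface at z = 0. Lengths are in m, angles in degrees, forces in N, time in s.
With the tool pointing down it reaches from about 0.4 to 0.825 m from the base axis. Payload 7 kg.
Tool frame: the origin (TCP) lies between the finger pads; the fingertips stand 14 mm ahead of it and the grasp point (between the pads) lies 5 mm behind it (r.tips_ahead is the distance from the TCP to the fingertips, in m); z points along the fingers, y is the direction in which the jaws open and shut (so a half turn about z gives the same grasp; the last joint's range is limited). The gripper opens to 88 mm and grips with 3 to 60 N. Pads are 19 mm wide; open, the fingers measure 130 mm over their backs; the gripper's body (78 mm by 193 mm) begins 47 mm behind the grasp point.
Start: joints at [80.907, 20.546, 0.682, 0, -70.136, -16.507], TCP at [0.292, 0.609, 0.241] pointing down, gripper open.
Joint ranges: [-176.03, 176.03], [-82.01, 121.73], [-58.28, 71.71], [-173.87, 95.51], [-174.79, -0.11], [-173.66, 173.66]. Speed limits (degrees/s): [136.94, 136.94, 172.46, 180, 180, 180].

## Interface

Orientations are given as [roll, pitch, yaw] about the fixed x, y, z axes, in that order (R = Rz(yaw) Ry(pitch) Rx(roll)).
In Python, from plant import r gives the robot as it stands.
- The arm moves only by the tool apply_moves, never from a script. Its arguments are lists of equal length, an entry for each row: "slide": the shift along the tool's x, y, z as a fraction of full scale, a list of three; "turn": the turn, a rotation vector about the tool's x, y, z as a fraction of full scale, a list of three; "jaw": the closure, from 0 (fully open) to 1 (shut). In form: {"slide": [[dx, dy, dz], ...], "turn": [[wx, wy, wz], ...], "jaw": [jaw, ...]}. A call has 1 to 8 rows; each row shifts and turns the commanded pose from where the row before left it, along the tool's axes as they then stand; what a row does not reach is not made up. Full scale, the value 1, is 0.1 m for a shift and 1.5 rad for a turn. A row lasts 1/10 s, in which the tool goes at most 50 mm and 8.59 degrees, less where a joint would pass 70% of its speed; a pose out of reach is approached as far as the arm can. A call with a number of a shift or a turn outside -1 to 1 is refused whole. A call with a gripper value outside its range is refused whole. The fingers move at their own pace and stop on an object; "newtons" is the grip in N (left out, the last holds). Time passes only in rows, so rows that do not move let the fingers close. It gives the time, the measured TCP pose, the force and the opening at its end, in the units of the state.
- r.get_state(): the state, without advancing time (a new reading comes with each control period).
- r.capture(name): name is "scene" or "side" or "wrist"; returns a dict with "pixels" (384x512x3 uint8, blue, green, red), "depth" (384x512 float32, m along the optical axis (not along the pixel's ray), 0 where there is no reading), "fx", "fy", "cx", "cy" (pixels), "rvec" (rotation vector, rad) and "tvec" (3), from world to camera coordinates, as OpenCV has them. Camera axes: x right, y down, z forward; pixel columns grow to the right and rows downward; lengths in m; the calibration is good to about 2 mm. A picture is of the moment at which its call begins.
- r.close_job(): hands the job in, once; it reports no verdict.
The state is a dict: "time_s": time; "joints": joint angles; "qd": joint speeds; "joint_torque": joint torques, N m; "tcp_pos": TCP position; "eef_rot": TCP orientation; "contact_force": force on the tool from outside, world axes, zero at the start; "moment": the same for the moment, N m; "gripper_width": finger opening in m.
Only numpy, scipy, OpenCV 4.12 (cv2) and the standard library are available. Lean on these libraries where they do the work, as an engineer would, in place of code of your own. Each camera call takes 0.05 s, during which the arm holds its last target.

## Working session

There is one attempt and no reset: what is moved stays moved. The work goes in short steps, Python scripts to look and compute and a tool call to move; the robot and the scene stay as the last step left them, time stands still between calls to the robot, and variables do not carry over. Pictures are saved under pics/ and viewed, and the job is handed in when it is done.

Besides the shell and the picture viewer there is one more tool, called after "Emit:" as name(argument=value, ...) on one line, values as JSON. apply_moves: Moves the arm, as the interface text tells. Shift numbers are shares of 0.1 m and turn numbers shares of 1.5 rad, none past 1 either way. Its arguments: {"type":"object","properties":{"slide":{"type":"array"},"turn":{"type":"array"},"jaw":{"type":"array"},"newtons":{"type":"number"}},"required":["slide","turn","jaw"]}

```bash
ls; mkdir -p pics; python3 - <<'E'
from plant import r
import cv2,numpy as np
print(r.get_state())
for n in ["scene","side","wrist"]:
    c=r.capture(n); cv2.imwrite(f"pics/{n}0.png",c["pixels"]); np.savez(f"{n}0.npz",**c)
    print(n,c["fx"],c["fy"],c["cx"],c["cy"],c["rvec"],c["tvec"])
E
```

```text
pics
{'time_s': 0.0, 'joints': array([ 8.09045645e+01,  2.05922147e+01,  6.32513459e-01, -2.12872783e-02,
       -7.01369964e+01, -1.65076074e+01]), 'qd': array([-0.11374689, -0.00201899,  0.09854963, -0.00807682,  0.01027376,
        0.05269397]), 'joint_torque': array([ 2.76781182e-03, -5.82729328e+01,  2.93051898e+01,  6.99731380e+00,
        6.89771390e-03, -1.54028357e-04]), 'tcp_pos': array([0.2914936 , 0.60827469, 0.23960064]), 'eef_rot': array([ 1.79901602e+02, -8.29236489e-03, -2.56102855e+01]), 'contact_force': array([ 0.48038818, -0.32067577,  0.52542099]), 'moment': array([0.00408262, 0.02118533, 0.05149127]), 'gripper_width': 0.08714954405352393}
scene 351.43791066361126 351.43791066361126 254.80857684471027 198.39133001842717 [ 2.082432    1.37331799 -0.51281762] [-0.17850701 -0.29716     1.49304889]
side 496.8598492778099 496.8598492778099 242.63184023826182 196.6105034513638 [ 2.23269691 -0.28568423  0.14560371] [-0.50739007  0.1617458   1.54218882]
wrist 295.286556784151 295.286556784151 254.63277983360175 188.44383281732897 [-1.58796387  2.51933552  0.33985642] [ 0.67499589 -0.03377445  0.39092385]
```

View pics/scene0.png

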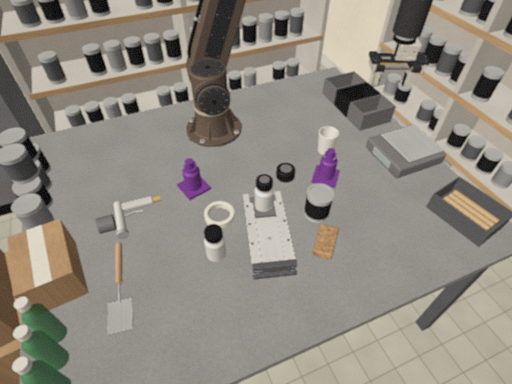

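View pics/side0.png

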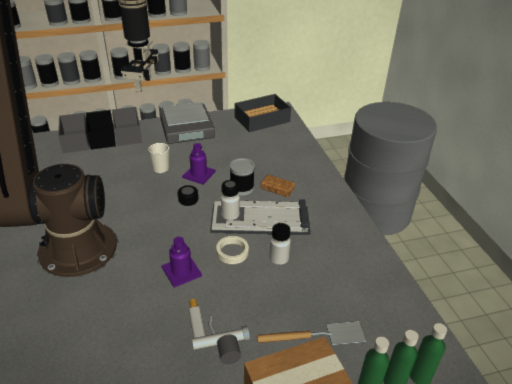

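View pics/wrist0.png

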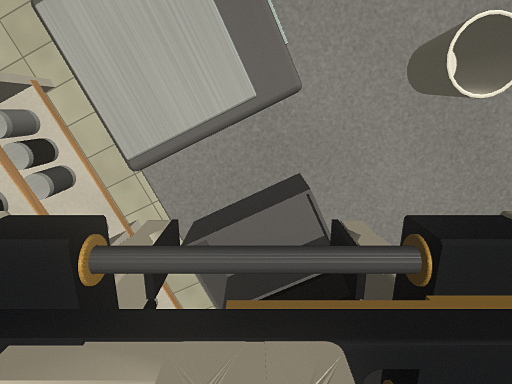

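```bash
cat > h.py <<'E'
import numpy as np,cv2
def load(f): return dict(np.load(f))
def cloud(c):
    R=cv2.Rodrigues(c["rvec"])[0]; d=c["depth"]; v,u=np.mgrid[:d.shape[0],:d.shape[1]]
    P=np.stack([(u-c["cx"])/c["fx"]*d,(v-c["cy"])/c["fy"]*d,d],-1)
    W=(P-c["tvec"].reshape(3))@R
    W[d==0]=np.nan
    return W
def onplane(c,u,v,z):
    R=cv2.Rodrigues(c["rvec"])[0]; ray=R.T@np.array([(u-c["cx"])/c["fx"],(v-c["cy"])/c["fy"],1]); o=-R.T@c["tvec"].reshape(3)
    return o+ray*(z-o[2])/ray[2]
def proj(c,X):
    K=np.array([[c["fx"],0,c["cx"]],[0,c["fy"],c["cy"]],[0,0,1]],float)
    return cv2.projectPoints(np.array(X,float).reshape(-1,3),c["rvec"],c["tvec"],K,None)[0].reshape(-1,2)
E
python3 - <<'E'
from h import *
for n,(x0,y0,x1,y1) in {"scene":(180,140,350,290),"side":(150,130,320,290)}.items():
    c=load(n+"0.npz"); im=c["pixels"][y0:y1,x0:x1]
    cv2.imwrite(f"pics/{n}_crop.png",cv2.resize(im,None,fx=4.5,fy=3.75 if 0 else 4.5,interpolation=cv2.INTER_CUBIC)[:600 if n=='scene' else 800,:800][:600])
    W=cloud(c)
    for (u,v) in ({"scene":[(264,180),(264,200),(270,235),(286,168),(213,233),(318,192)],"side":[(230,187),(230,205),(260,215),(188,192),(280,231),(242,166)]}[n]): print(n,u,v,W[v,u])
E
```

```text
scene 264 180 [0.4952443  0.01243571 0.15105268]
scene 264 200 [0.51536762 0.00498607 0.08150018]
scene 270 235 [ 0.6035091  -0.01217681  0.01312509]
scene 286 168 [0.37570478 0.15621298 0.04157155]
scene 213 233 [ 0.60002563 -0.19168363  0.11878602]
scene 318 192 [0.56381376 0.17242637 0.09601688]
side 230 187 [ 0.48264186 -0.00190104  0.15141558]
side 230 205 [ 0.47860196 -0.01608908  0.09097971]
side 260 215 [ 0.58259511 -0.00547635  0.01805603]
side 188 192 [0.36907995 0.14317026 0.04308245]
side 280 231 [ 0.58212195 -0.20182709  0.12177281]
side 242 166 [0.56571725 0.16680247 0.10129254]
```

View pics/scene_crop.png

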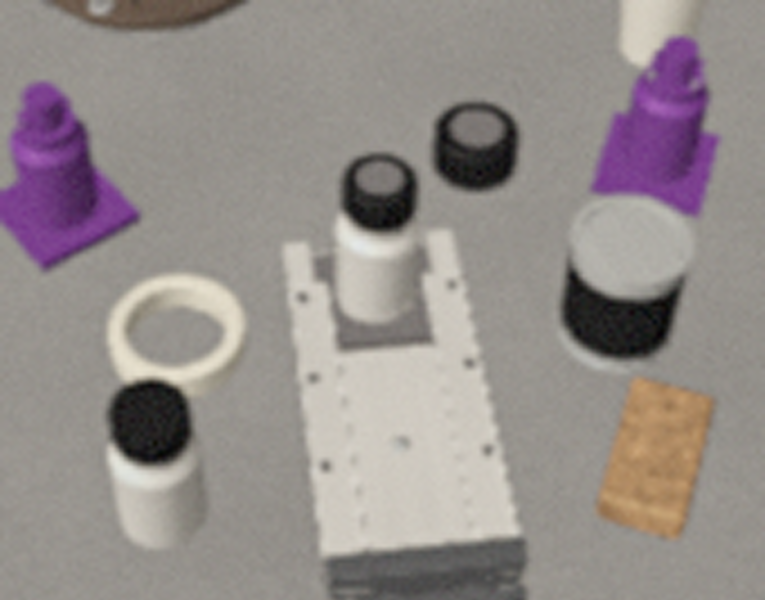

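View pics/side_crop.png

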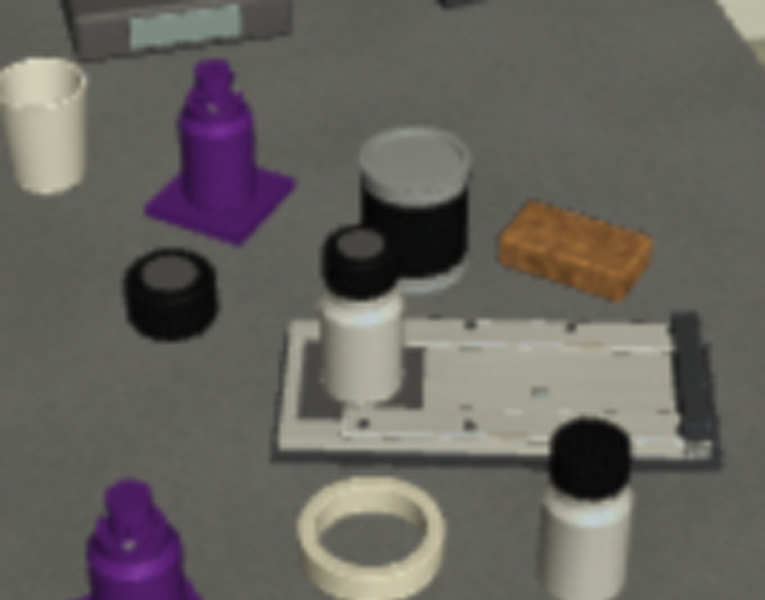

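```bash
python3 - <<'E'
from h import *
s=load("scene0.npz");d=load("side0.npz")
S=lambda u,v:(180+(u+.5)/4.5-.5,140+(v+.5)/4.5-.5)
D=lambda u,v:(150+(u+.5)/4.5-.5,130+(v+.5)/4.5-.5)
print("dome",onplane(s,*S(401,441),.0175),onplane(d,*D(540,392),.0175))
print("captop",onplane(s,*S(381,180),.1495),onplane(d,*D(361,244),.1495))
# side: lip outer/plate edges: far long top edge (y+) & near bottom edge
for n,p,z in [("far edge",(290,318),.0315),("far edge2",(668,320),.0315),("near top",(280,448),.0315),("near top r",(700,458),.0315),("lipin far",(430,347),.0315),("lipin far r",(665,350),.0315),("lip near l",(345,408),.0315),("lip near r",(672,412),.0315)]: print("side",n,onplane(d,*D(*p),z).round(4))
for n,p,z in [("L near",(283,243),.0315),("L far",(325,553),.0315),("R near",(456,229),.0315),("R far",(524,538),.0315)]: print("scene",n,onplane(s,*S(*p),z).round(4))
pts=[]
for c in (s,d):
    W=cloud(c).reshape(-1,3)
    m=(W[:,2]>.009)&(W[:,2]<.06)&(abs(W[:,1])<.11)&(W[:,0]>.4)&(W[:,0]<.82)
    P=W[m]; print(len(P),np.percentile(P,[1,10,50,90,99],axis=0).round(3))
    pts.append(P)
P=np.vstack(pts)[:,:2].astype(np.float32)
print(cv2.minAreaRect(P))
E
```

```text
dome [ 0.61371801 -0.02148828  0.0175    ] [ 0.61108033 -0.02105416  0.0175    ]
captop [0.49269997 0.01455662 0.1495    ] [0.48653465 0.01646768 0.1495    ]
side far edge [0.4485 0.0913 0.0315]
side far edge2 [0.7236 0.0187 0.0315]
side near top [ 0.4112 -0.0482  0.0315]
side near top r [ 0.6935 -0.1312  0.0315]
side lipin far [0.5418 0.0324 0.0315]
side lipin far r [ 0.7095 -0.014   0.0315]
side lip near l [ 0.4651 -0.0183  0.0315]
side lip near r [ 0.691  -0.0806  0.0315]
scene L near [ 0.4209 -0.0324  0.0315]
scene L far [ 0.683  -0.1082  0.0315]
scene R near [0.4599 0.0954 0.0315]
scene R far [0.7239 0.0161 0.0315]
3498 [[ 0.431 -0.107  0.011]
 [ 0.494 -0.086  0.013]
 [ 0.619 -0.021  0.026]
 [ 0.727  0.048  0.04 ]
 [ 0.745  0.105  0.051]]
2866 [[ 0.42  -0.108  0.01 ]
 [ 0.449 -0.088  0.015]
 [ 0.577 -0.017  0.026]
 [ 0.703  0.044  0.038]
 [ 0.732  0.105  0.053]]
((0.5928027033805847, -3.283470869064331e-05), (0.21990227699279785, 0.368618369102478), 89.99675750732422)
```

Emit:
apply_moves(slide=[[0.31,0.32,0],[0.31,0.32,0],[0.31,0.32,0],[0.31,0.32,0],[0.31,0.32,0],[0.31,0.32,0],[0.31,0.32,0],[0.31,0.32,0]], turn=[[0,0,0],[0,0,0],[0,0,0],[0,0,0],[0,0,0],[0,0,0],[0,0,0],[0,0,0]], jaw=[0,0,0,0,0,0,0,0], newtons=45)

```text
time_s: 0.95
tcp_pos: [0.4048, 0.2689, 0.2406]
eef_rot: [-180.0, 0.0, -25.6]
contact_force: [0.9, 0.5, -0.1]
gripper_width: 0.0875
```

Emit:
apply_moves(slide=[[0.31,0.32,0],[0.31,0.32,0],[0.31,0.32,0],[0.31,0.32,0],[0.31,0.32,0],[0.31,0.32,0]], turn=[[0,0,0],[0,0,0],[0,0,0],[0,0,0],[0,0,0],[0,0,0]], jaw=[0,0,0,0,0,0])

```text
time_s: 1.55
tcp_pos: [0.4896, 0.0153, 0.2407]
eef_rot: [-180.0, -0.0, -25.6]
contact_force: [1.4, 0.7, 0.8]
gripper_width: 0.0875
```

Emit:
apply_moves(slide=[[0,0,0],[0,0,0],[0,0,0],[0,0,0],[0,0,0],[0,0,0]], turn=[[0,0,0.0935],[0,0,0.0935],[0,0,0.0935],[0,0,0.0935],[0,0,0.0935],[0,0,0.0935]], jaw=[0,0,0,0,0,0])

```text
time_s: 2.15
tcp_pos: [0.4893, 0.0171, 0.2404]
eef_rot: [180.0, 0.0, -74.2]
contact_force: [-0.1, 0.9, -0.1]
gripper_width: 0.0875
```

Emit:
apply_moves(slide=[[0,0,0],[0,0,0],[0,0,0],[0,0,0],[0,0,0],[0,0,0]], turn=[[0,0,0.0935],[0,0,0.0935],[0,0,0.0935],[0,0,0.0935],[0,0,0],[0,0,0]], jaw=[0,0,0,0,0,0])

```text
time_s: 2.75
tcp_pos: [0.4894, 0.0171, 0.2405]
eef_rot: [180.0, -0.0, -105.7]
contact_force: [-0.0, -0.1, 0.6]
gripper_width: 0.0877
```

```bash
python3 - <<'E'
from plant import r
import cv2,numpy as np
s=r.get_state();print(s["time_s"],s["tcp_pos"],s["eef_rot"],s["joints"],s["contact_force"],s["moment"])
c=r.capture("wrist"); cv2.imwrite("pics/wrist1.png",c["pixels"]); np.savez("wrist1.npz",**c)
E
```

```text
2.75 [0.4893816  0.01714599 0.24046762] [ 1.79988960e+02 -4.30317359e-03 -1.05722236e+02] [ 2.50626545e+01  2.86857069e+00 -2.20221806e+01 -4.35744816e-03
 -6.51204185e+01 -4.07830577e+01] [-0.03789432 -0.08429566  0.64583135] [ 0.08304093 -0.07987708  0.00362892]
```

View pics/wrist1.png

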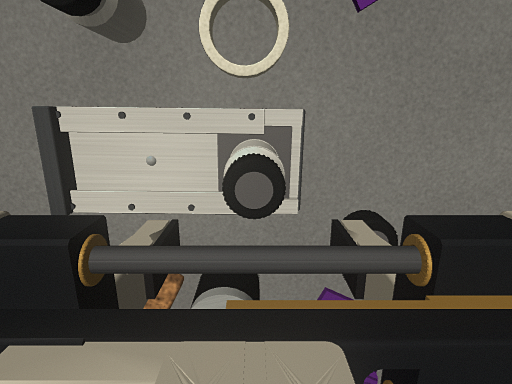

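```bash
python3 - <<'E'
from h import *
c=load("wrist1.npz")
cv2.imwrite("pics/w1c.png",cv2.resize(c["pixels"][95:225,30:310],None,fx=2.8,fy=2.8,interpolation=cv2.INTER_CUBIC))
E
```

```text
(no output)
```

View pics/w1c.png

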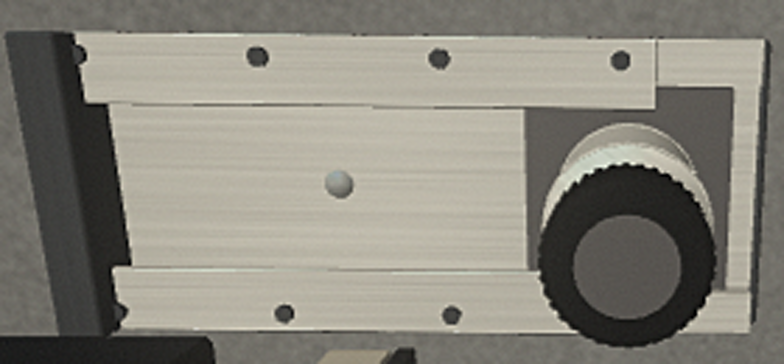

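```bash
python3 - <<'E'
from h import *
c=load("wrist1.npz")
f=lambda u,v,z:onplane(c,30+(u+.5)/2.8-.5,95+(v+.5)/2.8-.5,z)
print("dome",f(339,183,.017)); print("cap",f(627,267,.1495))
for n,a,b in [("uo",(75,31),(765,39)),("ui",(85,102),(655,108)),("li",(115,267),(540,271))]:
    A,B=f(*a,.0315),f(*b,.0315);d=A-B;print(n,A.round(4),B.round(4),np.degrees(np.arctan2(d[1],d[0])))
A,B=f(525,110,.025),f(529,268,.025);print("shoe front",A,B,np.degrees(np.arctan2(*(A-B)[[0,1]])))
E
```

```text
dome [ 0.61292336 -0.02391941  0.017     ]
cap [0.48838638 0.01323874 0.1495    ]
uo [ 0.6893 -0.1137  0.0315] [ 0.4161 -0.0338  0.0315] -16.298294854085214
ui [ 0.6979 -0.0862  0.0315] [ 0.4673 -0.0189  0.0315] -16.259009021996352
li [ 0.7167 -0.0165  0.0315] [0.5354 0.0364 0.0315] -16.242276043568168
shoe front [ 0.52134091 -0.03265157  0.025     ] [0.54095573 0.03524863 0.025     ] -163.88720211799233
```

Emit:
apply_moves(slide=[[0.04,0,0.15],[0,0,0.2],[0,0,0.2],[0,0,0.2],[0,0,0.2],[0,0,0.145],[0,0,0],[0,0,0]], turn=[[0,0,0.006],[0,0,0],[0,0,0],[0,0,0],[0,0,0],[0,0,0],[0,0,0],[0,0,0]], jaw=[0,0,0,0,0,0,0,0], newtons=45)

```text
time_s: 3.6
tcp_pos: [0.4886, 0.0133, 0.1313]
eef_rot: [180.0, -0.0, -106.4]
contact_force: [0.5, -0.5, 0.5]
gripper_width: 0.0871
```

Emit:
apply_moves(slide=[[0,0,0],[0,0,0],[0,0,0],[0,0,0],[0,0,0],[0,0,0],[0,0,0],[0,0,0]], turn=[[0,0,0],[0,0,0],[0,0,0],[0,0,0],[0,0,0],[0,0,0],[0,0,0],[0,0,0]], jaw=[1,1,1,1,1,1,1,1], newtons=45)

```text
time_s: 4.4
tcp_pos: [0.4885, 0.0133, 0.1313]
eef_rot: [-180.0, 0.0, -106.5]
contact_force: [-1.0, 0.7, 3.5]
gripper_width: 0.0526
```

```bash
python3 - <<'E'
from plant import r
import cv2,numpy as np
s=r.get_state();print(s["time_s"],s["tcp_pos"],s["eef_rot"],s["contact_force"],s["moment"],s["gripper_width"])
c=r.capture("wrist"); cv2.imwrite("pics/wrist2.png",c["pixels"])
E
```

```text
4.4 [0.48846135 0.01332528 0.13125399] [-1.79989638e+02  2.33385126e-03 -1.06468247e+02] [-0.95487149  0.65515604  3.54381222] [0.24104803 0.44897784 0.02452933] 0.05260623080421145
```

View pics/wrist2.png

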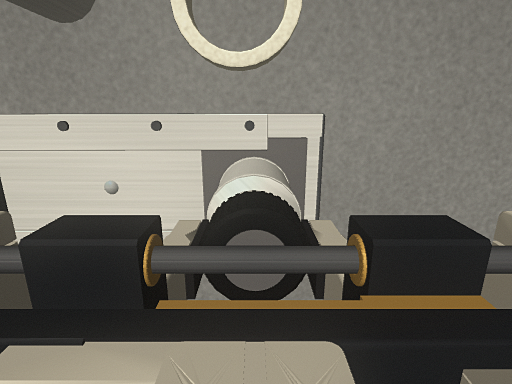

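Emit:
apply_moves(slide=[[0,-0.06,0],[0,-0.12,0],[0,-0.12,0],[0,-0.12,0],[0,-0.12,0],[0,-0.1,0],[0,-0.06,0],[0,0,0]], turn=[[0,0,0],[0,0,0],[0,0,0],[0,0,0],[0,0,0],[0,0,0],[0,0,0],[0,0,0]], jaw=[1,1,1,1,1,1,1,1])

```text
time_s: 5.25
tcp_pos: [0.5572, -0.007, 0.1313]
eef_rot: [-179.9, -0.0, -106.5]
contact_force: [1.3, -1.2, 3.6]
gripper_width: 0.0527
```

```bash
cat > st.py <<'E'
from plant import r
import cv2,numpy as np,sys
s=r.get_state();p=s["tcp_pos"]
a=np.radians(-16.2);u=np.array([np.cos(a),np.sin(a)]);n=np.array([-u[1],u[0]])
d=p[:2]-[.5967,-.0188]
print(s["time_s"],p.round(4),s["eef_rot"].round(2),"j6",s["joints"][5].round(1),"station xy",(d@u).round(4),(d@n).round(4),"Fu,Fn,Fz",(s["contact_force"][:2]@u).round(1),(s["contact_force"][:2]@n).round(1),s["contact_force"][2].round(1),"M",s["moment"].round(3),"w",s["gripper_width"].round(4))
for a in sys.argv[1:]:
    n_,t=a.split(":"); c=r.capture(n_); cv2.imwrite(f"pics/{n_}{t}.png",c["pixels"]); np.savez(f"{n_}{t}.npz",**c)
E
python3 st.py wrist:3
```

```text
Traceback (most recent call last):
  File "st.py", line 6, in <module>
    print(s["time_s"],p.round(4),s["eef_rot"].round(2),"j6",s["joints"][5].round(1),"station xy",(d@u).round(4),(d@n).round(4),"Fu,Fn,Fz",(s["contact_force"][:2]@u).round(1),(s["contact_force"][:2]@n).round(1),s["contact_force"][2].round(1),"M",s["moment"].round(3),"w",s["gripper_width"].round(4))
                                                                                                                                                                                                                                                                              ^^^^^^^^^^^^^^^^^^^^^^^^
AttributeError: 'float' object has no attribute 'round'
```

```bash
sed -i 's/s\["gripper_width"\].round(4)/round(s["gripper_width"],4)/' st.py; python3 st.py wrist:3
```

```text
5.25 [ 0.5572 -0.007   0.1313] [-1.7993e+02 -1.0000e-02 -1.0648e+02] j6 -36.0 station xy -0.0413 0.0003 Fu,Fn,Fz 1.5 -0.8 3.6 M [-0.373 -0.334  0.044] w 0.0527
```

View pics/wrist3.png

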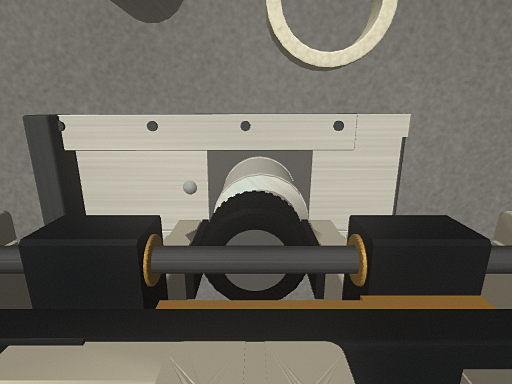

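Emit:
apply_moves(slide=[[0,-0.06,0],[0,-0.1,0],[0,-0.1,0],[0,-0.1,0],[0,-0.1,0],[0,-0.1,0],[0,0,0]], turn=[[0,0,0],[0,0,0],[0,0,0],[0,0,0],[0,0,0],[0,0,0],[0,0,0]], jaw=[1,1,1,1,1,1,1])

```text
time_s: 6.0
tcp_pos: [0.6109, -0.0229, 0.1313]
eef_rot: [-179.9, -0.0, -106.5]
contact_force: [1.0, -0.6, 5.1]
gripper_width: 0.0527
```

```bash
python3 st.py wrist:4
```

```text
6.0 [ 0.6109 -0.0229  0.1313] [-179.92   -0.   -106.47] j6 -32.7 station xy 0.0148 0.0 Fu,Fn,Fz 1.2 -0.3 5.1 M [-0.374 -0.612  0.03 ] w 0.0527
```

View pics/wrist4.png

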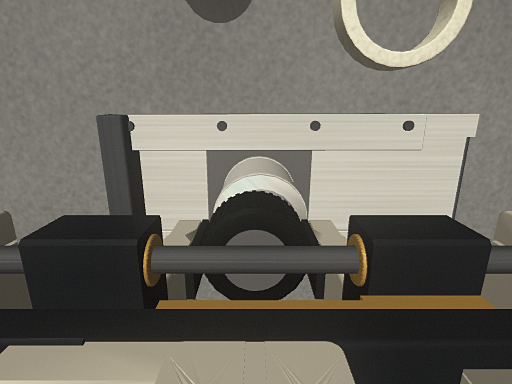

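Emit:
apply_moves(slide=[[0,-0.06,0],[0,-0.1,0],[0,-0.1,0],[0,-0.1,0],[0,-0.08,0],[0,-0.04,0],[0,-0.02,0],[0,-0.01,0]], turn=[[0,0,0],[0,0,0],[0,0,0],[0,0,0],[0,0,0],[0,0,0],[0,0,0],[0,0,0]], jaw=[1,1,1,1,1,1,1,1])

```text
time_s: 6.85
tcp_pos: [0.6579, -0.0369, 0.132]
eef_rot: [180.0, -0.0, -106.5]
contact_force: [-5.2, 0.4, 12.1]
gripper_width: 0.0527
```

```bash
python3 st.py wrist:5
```

```text
6.85 [ 0.6579 -0.0369  0.132 ] [ 1.7998e+02 -1.0000e-02 -1.0646e+02] j6 -30.2 station xy 0.0639 -0.0003 Fu,Fn,Fz -5.1 -1.1 12.1 M [ 0.675  1.91  -0.002] w 0.0527
```

View pics/wrist5.png

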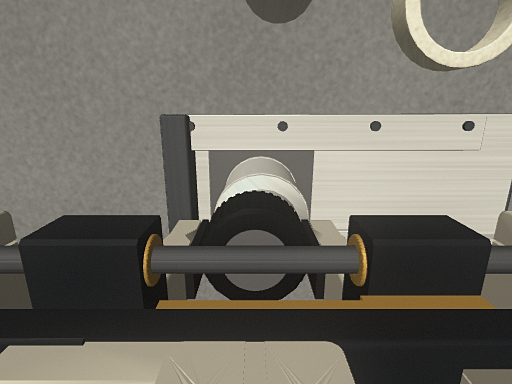

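Emit:
apply_moves(slide=[[0,-0.02,0],[0,-0.02,0],[0,-0.02,0],[0,0,0]], turn=[[0,0,0],[0,0,0],[0,0,0],[0,0,0]], jaw=[1,1,1,1])

```text
time_s: 7.3
tcp_pos: [0.6643, -0.0386, 0.1313]
eef_rot: [-180.0, 0.0, -106.5]
contact_force: [0.4, -0.5, 4.9]
gripper_width: 0.0527
```

```bash
python3 st.py wrist:6
```

```text
7.3 [ 0.6643 -0.0386  0.1313] [-1.7996e+02  1.0000e-02 -1.0646e+02] j6 -29.9 station xy 0.0704 -0.0002 Fu,Fn,Fz 0.6 -0.4 4.9 M [-0.1   -0.227  0.039] w 0.0527
```

View pics/wrist6.png

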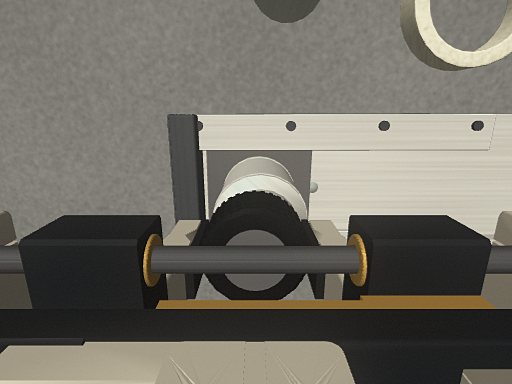

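Emit:
apply_moves(slide=[[0,-0.01,0],[0,-0.01,0],[0,0,0]], turn=[[0,0,0],[0,0,0],[0,0,0]], jaw=[1,1,1])

```text
time_s: 7.65
tcp_pos: [0.6659, -0.0391, 0.1313]
eef_rot: [-180.0, 0.0, -106.5]
contact_force: [-0.5, 0.8, 5.4]
gripper_width: 0.0526
```

```bash
python3 st.py
```

```text
7.65 [ 0.6659 -0.0391  0.1313] [-179.99    0.   -106.47] j6 -29.8 station xy 0.0721 -0.0002 Fu,Fn,Fz -0.7 0.6 5.4 M [0.144 0.272 0.053] w 0.0526
```

Emit:
apply_moves(slide=[[0,-0.01,0],[0,-0.01,0],[0,0,0]], turn=[[0,0,0],[0,0,0],[0,0,0]], jaw=[1,1,1])

```text
time_s: 7.95
tcp_pos: [0.6672, -0.0396, 0.1313]
eef_rot: [180.0, -0.0, -106.5]
contact_force: [-2.6, 1.1, 7.6]
gripper_width: 0.0523
```

```bash
python3 st.py wrist:7
```

```text
7.95 [ 0.6672 -0.0396  0.1313] [ 1.7996e+02 -1.0000e-02 -1.0647e+02] j6 -29.7 station xy 0.0735 -0.0003 Fu,Fn,Fz -2.8 0.3 7.6 M [ 0.399  1.051 -0.038] w 0.0523
```

View pics/wrist7.png

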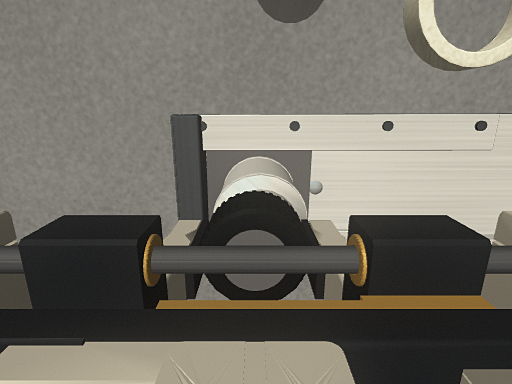

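Emit:
apply_moves(slide=[[0,-0.01,0],[0,-0.01,0],[0,0,0]], turn=[[0,0,0],[0,0,0],[0,0,0]], jaw=[1,1,1])

```text
time_s: 8.3
tcp_pos: [0.6687, -0.0403, 0.1314]
eef_rot: [179.9, -0.0, -106.5]
contact_force: [-5.3, 0.7, 8.9]
gripper_width: 0.0528
```

```bash
python3 st.py wrist:8 side:8; python3 - <<'E'
from h import *
for k in (6,7,8):
    c=load(f"wrist{k}.npz") 
    cv2.imwrite(f"pics/w{k}c.png",cv2.resize(c["pixels"][105:215,160:350],None,fx=4,fy=4,interpolation=cv2.INTER_CUBIC))
c=load("side8.npz");cv2.imwrite(f"pics/s8c.png",cv2.resize(c["pixels"][130:250,180:340],None,fx=4.5,fy=4.5,interpolation=cv2.INTER_CUBIC))
E
```

```text
8.3 [ 0.6687 -0.0403  0.1314] [ 1.7991e+02 -3.0000e-02 -1.0646e+02] j6 -29.6 station xy 0.0751 -0.0006 Fu,Fn,Fz -5.3 -0.9 8.9 M [0.359 1.709 0.007] w 0.0528
```

View pics/w8c.png

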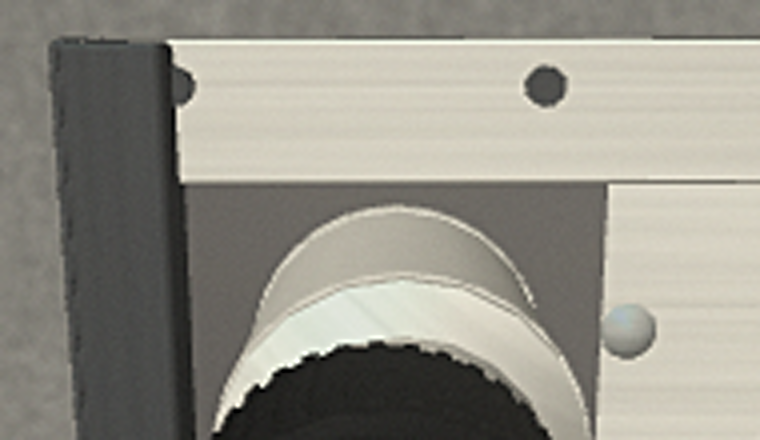

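View pics/w7c.png

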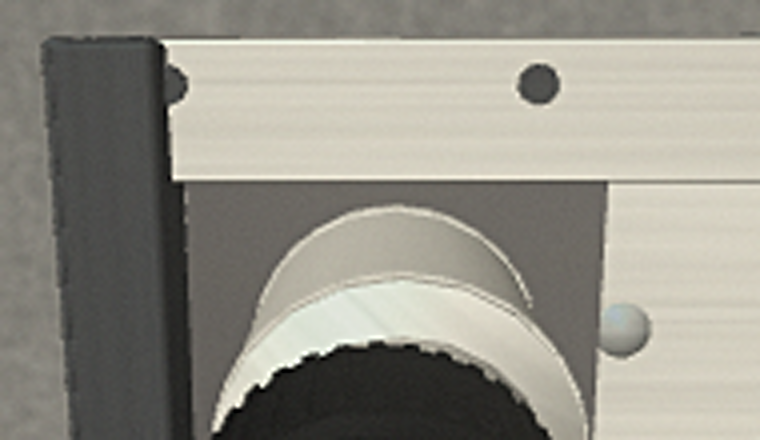

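View pics/s8c.png

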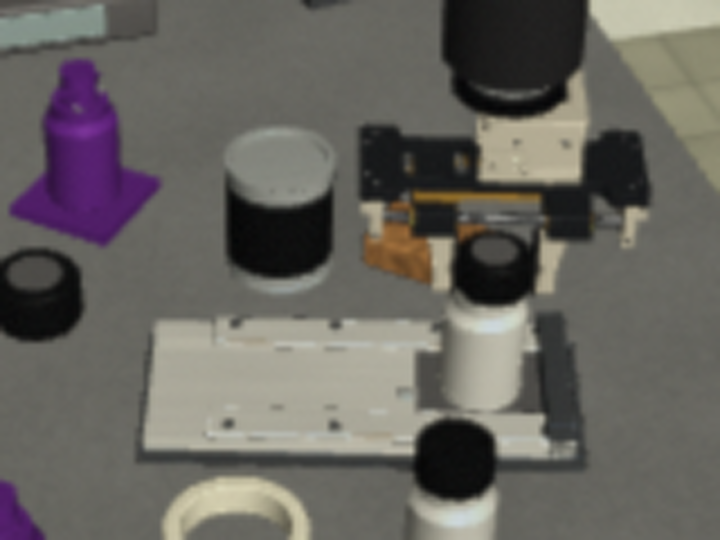

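Emit:
apply_moves(slide=[[0,-0.01,0],[0,-0.01,0],[0,0,0]], turn=[[0,0,0],[0,0,0],[0,0,0]], jaw=[1,1,1])

```text
time_s: 8.7
tcp_pos: [0.6697, -0.0407, 0.1317]
eef_rot: [179.8, -0.1, -106.5]
contact_force: [-8.1, 2.6, 14.9]
gripper_width: 0.0526
```

```bash
python3 st.py wrist:9; python3 - <<'E'
from h import *
c=load("wrist9.npz") 
cv2.imwrite(f"pics/w9c.png",cv2.resize(c["pixels"][105:215,160:350],None,fx=4,fy=4,interpolation=cv2.INTER_CUBIC))
E
```

```text
8.7 [ 0.6697 -0.0407  0.1317] [ 1.7982e+02 -5.0000e-02 -1.0647e+02] j6 -29.6 station xy 0.0762 -0.0007 Fu,Fn,Fz -8.5 0.2 14.9 M [ 1.118  3.488 -0.035] w 0.0526
```

View pics/w9c.png

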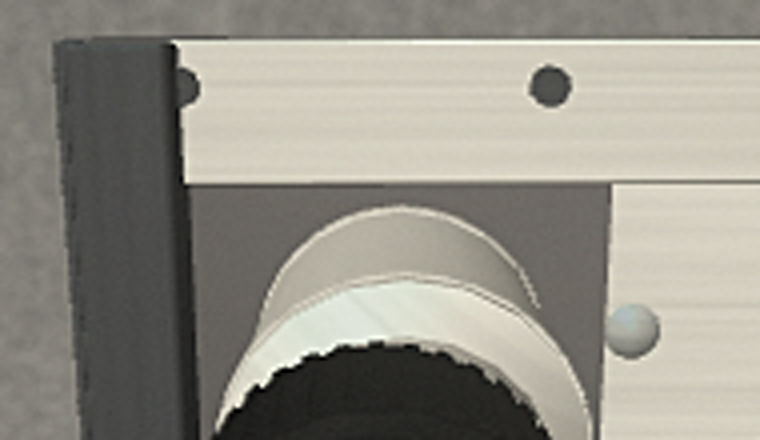

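```bash
python3 - <<'E'
from h import *
a=np.radians(-16.2);u=np.array([np.cos(a),np.sin(a)])
for k,dm,e1,e2 in [(7,(625,330),(607,184),(596,420)),(8,(630,331),(607,184),(596,420)),(9,(633,331),(611,184),(603,420))]:
    c=load(f"wrist{k}.npz")
    f=lambda p,z:(onplane(c,160+(p[0]+.5)/4-.5,105+(p[1]+.5)/4-.5,z)[:2]-[.5967,-.0188])@u
    print(k,"dome",f(dm,.0165),"edge",f(e1,.025),f(e2,.025))
    # stop face top edge z=.045 
    print({7:f((163,60),.045),8:f((172,60),.045),9:f((178,60),.045)}[k])
E
```

```text
7 dome 0.016788417404003404 edge 0.024126920959062853 0.024084869797915284
0.11397642466405823
8 dome 0.017057605100683475 edge 0.02555825570082329 0.025519961557749406
0.11372920281002835
9 dome 0.017230439881745017 edge 0.025584840584584607 0.024824104995470865
0.11362741253220715
```

Emit:
apply_moves(slide=[[0,0.01,0],[0,0.01,0],[0,0.01,0],[0,0,0]], turn=[[0,0,0],[0,0,0],[0,0,0],[0,0,0]], jaw=[1,1,1,1])

```text
time_s: 9.15
tcp_pos: [0.6685, -0.0403, 0.1313]
eef_rot: [-180.0, -0.0, -106.5]
contact_force: [-1.7, -1.8, 6.5]
gripper_width: 0.0524
```

```bash
python3 st.py wrist:10; python3 - <<'E'
from h import *
c=load("wrist10.npz") 
cv2.imwrite(f"pics/w10c.png",cv2.resize(c["pixels"][105:215,160:350],None,fx=4,fy=4,interpolation=cv2.INTER_CUBIC))
E
```

```text
9.15 [ 0.6685 -0.0403  0.1313] [-1.8000e+02 -2.0000e-02 -1.0646e+02] j6 -29.7 station xy 0.0749 -0.0006 Fu,Fn,Fz -1.1 -2.2 6.5 M [-0.369  0.498 -0.01 ] w 0.0524
```

View pics/w10c.png

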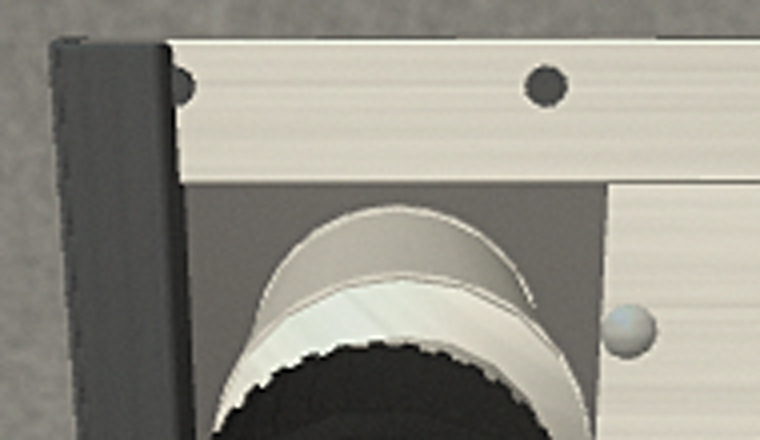

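Emit:
apply_moves(slide=[[0,0,0],[0,0,0],[0,0,0],[0,0,0],[0,0,0],[0,0,0]], turn=[[0,0,0.05],[0,0,0.05],[0,0,0.05],[0,0,0.05],[0,0,0.05],[0,0,0]], jaw=[1,1,1,1,1,1])

```text
time_s: 9.8
tcp_pos: [0.6687, -0.0406, 0.1313]
eef_rot: [-180.0, -0.0, -128.1]
contact_force: [-0.9, -2.0, 5.4]
gripper_width: 0.0528
```

```bash
python3 st.py
```

```text
9.8 [ 0.6687 -0.0406  0.1313] [-1.7998e+02 -3.0000e-02 -1.2811e+02] j6 -51.3 station xy 0.0752 -0.0008 Fu,Fn,Fz -0.3 -2.2 5.4 M [-0.752  0.262 -0.03 ] w 0.0528
```

Emit:
apply_moves(slide=[[0,0,0],[0,0,0],[0,0,0],[0,0,0],[0,0,0]], turn=[[0,0,0.05],[0,0,0.05],[0,0,0.05],[0,0,0],[0,0,0]], jaw=[1,1,1,1,1])

```text
time_s: 10.3
tcp_pos: [0.6683, -0.0406, 0.1313]
eef_rot: [-180.0, -0.1, -140.9]
contact_force: [-2.4, -1.9, 8.4]
gripper_width: 0.0522
```

```bash
python3 st.py wrist:11
```

```text
10.3 [ 0.6683 -0.0406  0.1313] [-1.8000e+02 -6.0000e-02 -1.4087e+02] j6 -64.1 station xy 0.0748 -0.001 Fu,Fn,Fz -1.8 -2.5 8.4 M [-0.682  0.669 -0.096] w 0.0522
```

View pics/wrist11.png

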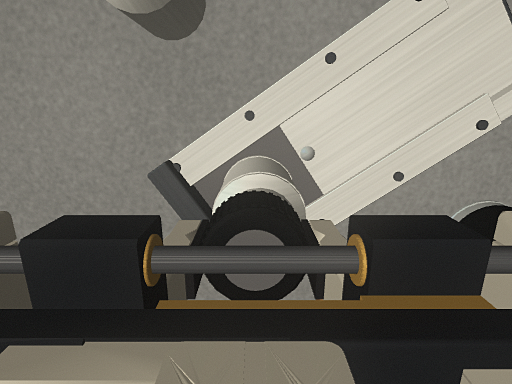

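Emit:
apply_moves(slide=[[0,0,0],[0,0,0],[0,0,0],[0,0,0],[0,0,0]], turn=[[0,0,0.05],[0,0,0.05],[0,0,0.04],[0,0,0],[0,0,0]], jaw=[1,1,1,1,1])

```text
time_s: 10.85
tcp_pos: [0.6681, -0.0406, 0.1313]
eef_rot: [-180.0, -0.1, -152.9]
contact_force: [-2.1, -2.1, 8.3]
gripper_width: 0.0529
```

```bash
for i in 1; do python3 st.py wrist:12; python3 st.py wrist:13; done
```

```text
10.85 [ 0.6681 -0.0406  0.1313] [-1.7999e+02 -7.0000e-02 -1.5290e+02] j6 -76.1 station xy 0.0747 -0.001 Fu,Fn,Fz -1.4 -2.6 8.3 M [-0.759  0.923 -0.052] w 0.0529
10.9 [ 0.6681 -0.0406  0.1313] [-1.7999e+02 -7.0000e-02 -1.5289e+02] j6 -76.1 station xy 0.0747 -0.001 Fu,Fn,Fz -2.3 -3.2 7.1 M [-0.735  0.844 -0.041] w 0.052
```

Emit:
apply_moves(slide=[[0,0,0],[0,0,0],[0,0,0],[0,0,0],[0,0,0],[0,0,0],[0,0,0],[0,0,0]], turn=[[0,0,0.05],[0,0,0.05],[0,0,0.05],[0,0,0.05],[0,0,0.05],[0,0,0.05],[0,0,0.05],[0,0,0.04]], jaw=[1,1,1,1,1,1,1,1])

```text
time_s: 11.75
tcp_pos: [0.6673, -0.0409, 0.1313]
eef_rot: [-179.9, -0.1, 173.4]
contact_force: [-6.2, -1.6, 9.1]
gripper_width: 0.053
```

```bash
python3 st.py wrist:14
```

```text
11.75 [ 0.6673 -0.0409  0.1313] [-1.7992e+02 -1.4000e-01  1.7343e+02] j6 -109.8 station xy 0.074 -0.0015 Fu,Fn,Fz -5.5 -3.3 9.1 M [-0.908  1.925  0.184] w 0.053
```

View pics/wrist14.png

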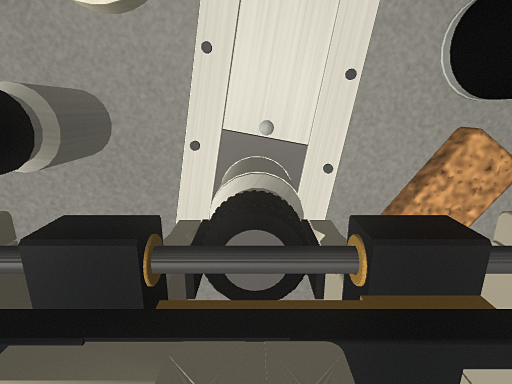

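Emit:
apply_moves(slide=[[0.01,-0.004,0],[0.01,-0.004,0],[0,0,0],[0,0,0]], turn=[[0,0,0],[0,0,0],[0,0,0],[0,0,0]], jaw=[1,1,1,1])

```text
time_s: 12.2
tcp_pos: [0.667, -0.0407, 0.1313]
eef_rot: [-180.0, 0.0, 173.6]
contact_force: [2.0, -1.3, 4.9]
gripper_width: 0.0526
```

```bash
python3 st.py wrist:15
```

```text
12.2 [ 0.667  -0.0407  0.1313] [-1.7999e+02  5.0000e-02  1.7361e+02] j6 -109.6 station xy 0.0737 -0.0014 Fu,Fn,Fz 2.3 -0.7 4.9 M [-0.723 -0.572  0.022] w 0.0526
```

Emit:
apply_moves(slide=[[0,0,-0.02],[0,0,-0.02],[0,0,-0.03],[0,0,-0.03],[0,0,0]], turn=[[0,0,0],[0,0,0],[0,0,0],[0,0,0],[0,0,0]], jaw=[1,1,1,1,1])

```text
time_s: 12.75
tcp_pos: [0.6667, -0.0405, 0.1414]
eef_rot: [180.0, 0.0, 173.6]
contact_force: [0.1, -0.8, -1.0]
gripper_width: 0.0525
```

```bash
python3 st.py side:16 wrist:16; python3 - <<'E'
from h import *
c=load("side16.npz");cv2.imwrite(f"pics/s16c.png",cv2.resize(c["pixels"][130:250,180:340],None,fx=4.5,fy=4.5,interpolation=cv2.INTER_CUBIC))
E
```

```text
12.75 [ 0.6667 -0.0405  0.1414] [1.7999e+02 2.0000e-02 1.7360e+02] j6 -109.6 station xy 0.0733 -0.0013 Fu,Fn,Fz 0.4 -0.8 -1.0 M [ 0.024 -0.219  0.029] w 0.0525
```

View pics/s16c.png

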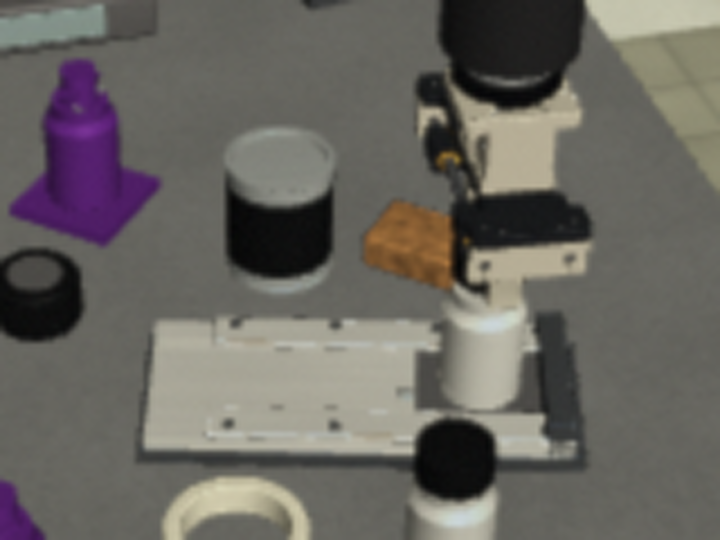

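View pics/wrist16.png

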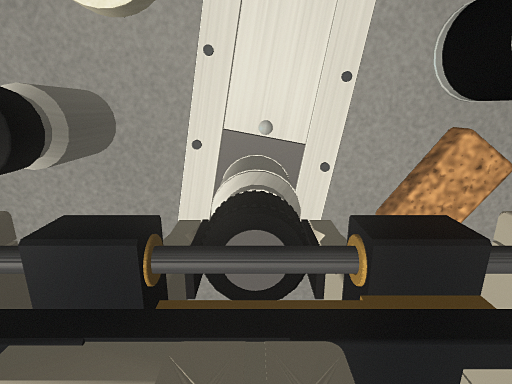

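Emit:
apply_moves(slide=[[0,0,-0.06],[0,0,-0.12],[0,0,-0.14],[0,0,-0.14],[0,0,-0.12],[0,0,-0.08],[0,0,-0.04],[0,0,0]], turn=[[0,0,0],[0,0,0],[0,0,0],[0,0,0],[0,0,0],[0,0,0],[0,0,0],[0,0,0]], jaw=[1,1,1,1,1,1,1,1])

```text
time_s: 13.65
tcp_pos: [0.6667, -0.0405, 0.2117]
eef_rot: [180.0, 0.0, 173.6]
contact_force: [0.2, 0.7, -1.4]
gripper_width: 0.0527
```

Emit:
apply_moves(slide=[[0,0,0],[0,0,0],[0,0,0],[0,0,0]], turn=[[0,0,0],[0,0,0],[0,0,0],[0,0,0]], jaw=[1,1,1,1])

```text
time_s: 14.05
tcp_pos: [0.6665, -0.0406, 0.2106]
eef_rot: [-180.0, -0.0, 173.6]
contact_force: [0.4, -0.1, -0.6]
gripper_width: 0.0524
```

```bash
python3 st.py side:17 wrist:17 scene:17; python3 - <<'E'
from h import *
c=load("side17.npz");cv2.imwrite(f"pics/s17c.png",cv2.resize(c["pixels"][100:250,140:340],None,fx=4,fy=4,interpolation=cv2.INTER_CUBIC))
c=load("wrist17.npz")
E
```

```text
14.05 [ 0.6665 -0.0406  0.2106] [-1.7999e+02 -4.0000e-02  1.7360e+02] j6 -109.6 station xy 0.0731 -0.0015 Fu,Fn,Fz 0.4 0.0 -0.6 M [ 0.029 -0.234  0.01 ] w 0.0524
```

View pics/s17c.png

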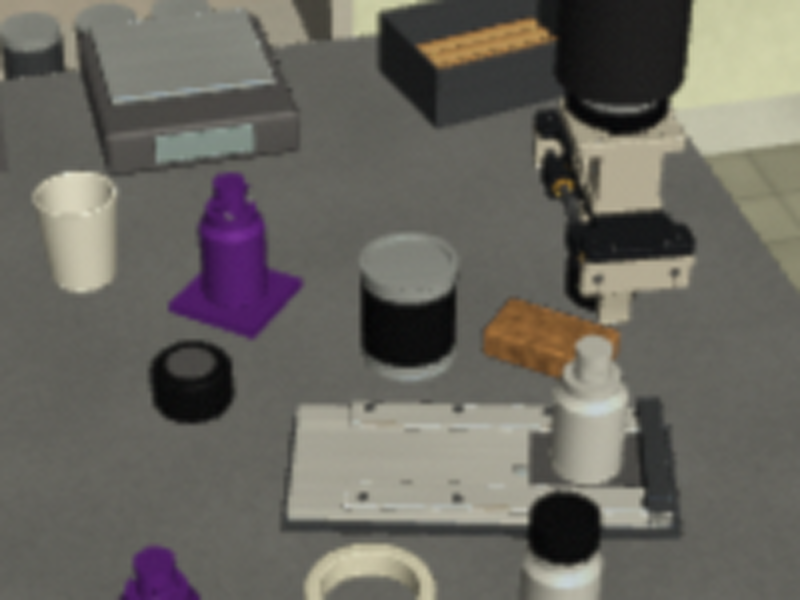

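View pics/wrist17.png

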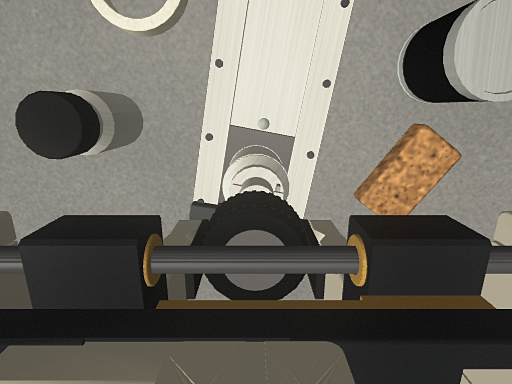

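View pics/scene17.png

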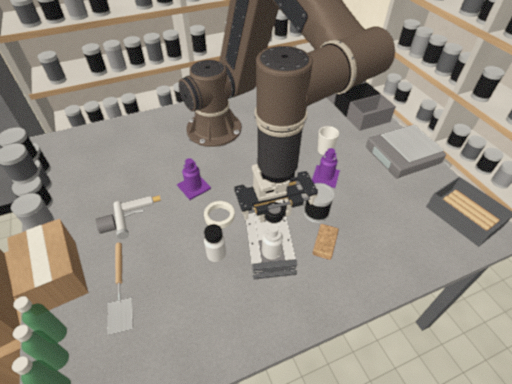

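```bash
python3 - <<'E'
from h import *
c=load("wrist17.npz");cv2.imwrite("pics/w17c.png",cv2.resize(c["pixels"][100:220,180:320],None,fx=5,fy=5,interpolation=cv2.INTER_CUBIC))
E
```

```text
(no output)
```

View pics/w17c.png

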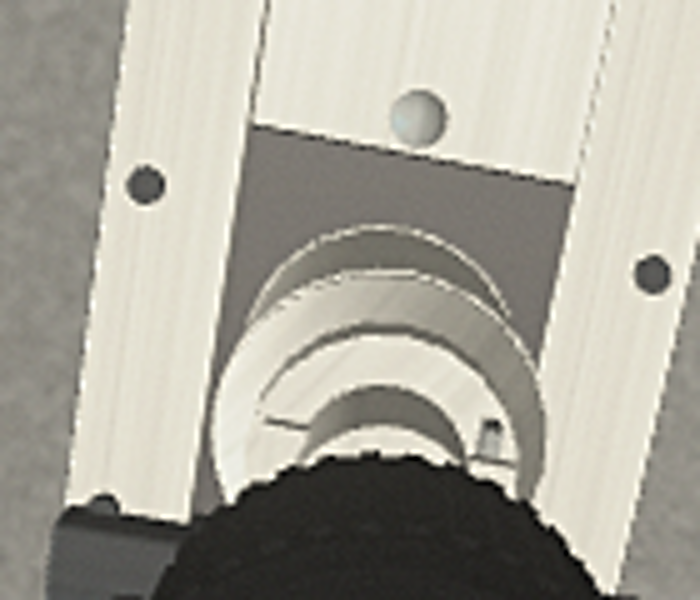

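```bash
python3 - <<'E'
from h import *
a=np.radians(-16.2);u=np.array([np.cos(a),np.sin(a)])
c=load("wrist17.npz")
f=lambda p,z:(onplane(c,180+(p[0]+.5)/5-.5,100+(p[1]+.5)/5-.5,z)[:2]-[.5967,-.0188])@u
print(f((418,119),.0165),f((255,124),.025),f((572,186),.025))
E
```

```text
0.017508351458882705 0.02431741357340222 0.025584856391087027
```

```bash
python3 st.py; python3 -c "
from plant import r
print(r.close_job())"
```

```text
14.2 [ 0.6666 -0.0405  0.2109] [-1.800e+02 -1.000e-02  1.736e+02] j6 -109.6 station xy 0.0732 -0.0014 Fu,Fn,Fz 0.2 0.5 -0.5 M [-0.005 -0.202  0.013] w 0.0528
the job is handed in; nothing more can be done
None
```

The canister is home on the rail with the catch up behind its shoe, and its cap is off and held about 8 cm up. I handed the job in at 14.2 s.

- **Sliding:** I gripped the cap and drew the canister about 18 cm along the rail until it met the end stop. The push peaked at about 8.5 N, and I then backed off. The last wrist picture puts the shoe's rear edge about 7.5 mm past the dome's centre, against 8 mm expected at home, which is within measuring error.
- **Unscrewing:** I first turned the cap clockwise seen from above, and it went freely. Torque stayed at or below about 0.1 N m at 0.8 rad, so this was the free way and I did not go on to try the other way. I continued to about 1.4 rad.
- **Side load:** At the end of the turn there was a side load of about 5 N and the torque read 0.18 N m. I eased the tool back about 2 mm before lifting, and both dropped away.
- **Lift:** The cap came straight off, and only about 1 N (its own weight) hangs on the gripper. The tool rose 79.6 mm, is upright to within 0.05 degrees and holds at 45 N.
- **Check that differed:** At the stop, the tool read about 4 mm further along the rail than my estimate of home. I relied on the pictures of the shoe, dome and stop instead, and they agreed with each other.
- **Other items:** The bystanders look unmoved in the last pictures.

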